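Seat the locating pin in the clear bore

ROBOT

A 6-joint arm with a two-finger parallel gripper is mounted at the origin on the work surface. World frame = base frame: x ahead of the robot, y to its left, z up, the work surface at z = 0. Lengths are in m, angles in rad, forces in N, time in s.
With the tool pointing down it reaches from about 0.325 to 0.9 m from the base axis. Payload 3.5 kg.
Tool frame: the origin (TCP) lies midway between the tips of the shut fingers; the grasp point (between the pads) lies 19 mm behind it (robot.pinch_z is the z of the grasp point in the tool frame, in m); z points along the fingers, y is the line along which they close (so a half turn about z gives the same grasp; the last joint's range is limited). The gripper opens to 85 mm and grips with 20 to 120 N. Pads are 22 mm wide; open, the fingers measure 114 mm over their backs; the gripper's body (76 mm by 85 mm) begins 54 mm behind the grasp point. The pads swing forward as they close: fully open they stand 13 mm farther back than shut.
Start: joints at [1.074, 0.276, -0.026, 1.268, 0, 1.467], TCP at [0.24, 0.577, 0.231] pointing down, gripper open.
Joint ranges: [-3.12, 3.12], [-0.85, 1.88], [-1.08, 1.24], [-1.95, 2.15], [-1.57, 1.53], [-3.14, 3.14]. Speed limits (rad/s): [2.57, 2.57, 3.14, 3.14, 3.14, 3.14].

INTERFACE

Orientations are given as a unit quaternion [w, x, y, z].
In Python, from rig import robot gives the robot as it stands.
- The arm moves only by the tool step_arm, never from a script. Its argument "increments" is one flat list of numbers, 7 for each row, row after row: the shift along the tool's x, y, z as a fraction of full scale, then the turn, a rotation vector about the tool's x, y, z as a fraction of full scale, then the closure, from 0 (fully open) to 1 (shut). In form: [dx, dy, dz, rx, ry, rz, jaw, dx, dy, dz, rx, ry, rz, jaw, ...]. A call has 1 to 20 rows; each row is the pose to reach, as a shift and turn from the pose commanded when the call began, along the tool's axes at that moment, turning the shorter way round; what a row does not reach only later rows make up. Full scale, the value 1, is 15 cm for a shift and pi rad for a turn. A row lasts 1/10 s, in which the tool goes at most 50 mm and 8.59 degrees, less where a joint would pass 70% of its speed; a pose out of reach is approached as far as the arm can. A call with a number of a shift or a turn outside -1 to 1 is refused whole. A call with a gripper value outside its range is refused whole. The fingers move at their own pace and stop on an object; the grip force is fixed at half the most. Time passes only in rows, so rows that repeat a pose let the fingers close. It gives the time, the measured TCP pose, the force, the opening and the grip force at its end, in the units of the state.
- robot.get_state(): the state, without advancing time (a new reading comes with each control period).
- robot.camera(name): name is "side" or "top" or "wrist"; returns the picture (480x640x3 uint8, red, green, blue); there is no depth.
- robot.calibration(name): a dict with "vertical_fov" (degrees; the focal length in pixels is half the picture's height over the tangent of half this angle, whatever the lens; pixels are square), "cx", "cy" (the principal point, pixels), "eye" and "attitude" of the camera in the world. Camera axes: x right, y down, z forward; pixel columns grow to the right and rows downward; lengths in m; the calibration is good to about 2 mm. A picture is of the moment at which its call begins: read the wrist's pose just before it. calibration takes no time and is no camera call; for the wrist camera it gives the pose at the moment of the call.
- robot.hand_in(): hands the job in; it is judged then, once.
Trained networks look in the newest picture that a camera, given by its name, has taken for a name from the list of things; names that differ only in an ending like _2 or _b are one class to them, and where a whole thing is asked for, a point or a joint stands for the part that bears it (a point fixed in the world has none). Each returns a list of dicts, best first, with "score" (0 to 1); they miss things now and then, are a little off and sometimes report something else, mostly with a low value. They report only what shows in the picture. A call takes as long as a camera call. They do not tell look-alikes from the thing itself.
- robot.search_frame(camera, target): "box" ([left, top, right, bottom] in pixels, round what is visible of it).
- robot.masks_of(camera, target): "mask" (480x640 bool, what is visible of it) and "box" ([left, top, right, bottom] in pixels, round what is visible of it).
- robot.place_of(camera, target): "location" ([column, row] in pixels: a listed point, or the origin of a listed thing).
The state is a dict: "time_s": time; "joint_pos": joint angles; "qd": joint speeds; "joint_torque": joint torques, N m; "eef_pos": TCP position; "orientation": TCP orientation; "ft_force": force on the tool from outside, world axes, zero at the start; "moment": the same for the moment, N m; "opening": opening from 0.0 (shut) to 1.0 (fully open); "grip_force": force on a finger pad.
Only numpy, scipy, OpenCV 4.12 (cv2) and the standard library are available. Lean on these libraries where they do the work, as an engineer would, in place of code of your own. Each camera call takes 0.05 s, during which the arm holds its last target. There are 200 camera calls.

TASK

Put the slim locating pin into whichever of the fixture block's two bores lets it go fully home, with its head down on the block's top, and let go. A broken stub is jammed deep in one of the bores: there the pin stops early with its head standing well proud, so if you feel that, draw it out and use the other bore. Leave the thick pin standing where it is.

Things in the scene. Friction and masses are not known exactly. Their poses are not given: they have to be found in the camera images.
- pin: Slim locating pin, loose, standing on the bench, 0.22 to 0.42 kg: bright steel shank 24 mm across, 55 mm long (3 mm chamfer at the foot) under a dark round head 42 mm across, 45 mm high; 100 mm tall in all. Origin at the centre of the foot, z up along the pin. Grip the head's upper part (its underside is 55 mm above the origin), so the fingertips stay clear of the block when home.
- bore_1 (a point): Centre of the mouth of one of two alike upright bores, level with the flat top of a fixed steel block 100 x 190 mm, 70 mm high. Bores lie 90 mm apart on the long axis (y here; z up), 45 mm from the middle, 34 mm across with a 4 mm chamfered mouth. The clear one is 65 mm deep: the head rests on the block's top, the foot 55 mm below this point. Either bore may be the clear one.
- bore_2 (a point): Centre of the mouth of the other bore, on the -y side of bore_1 in the block's frame; same sizes and axes. In one of the two bores, not known beforehand which, a jammed stub lies 35 mm below the mouth and stops the pin with its head 20 mm above the block's top.
- thick_pin: The thick pin, loose, 0.8 kg, standing upright on the bench like the slim one and just as tall, but with a shank 42 mm and a head 58 mm in diameter, too thick for the bores. Not to be moved. Origin at the centre of the foot, z up.
There are look-alikes about, which are no part of the job. Leave any pink or yellow look-alike of the pin alone. Leave any turquoise look-alike of the part that bears bore_1 alone.

How it is judged:
At the end, for the whole second after the job is handed in: The slim pin stands released and at rest in the clear bore, upright within about 8 degrees, its foot at least 48 mm below the bore's mouth (head within 7 mm of the block's top) and within 10 mm of the bore's centre line; the thick pin still stands within 30 mm of where it was (((z of pin in the frame of bore_1 below -0.048 m and horizontal distance between pin and bore_1 below 0.01 m) or (z of pin in the frame of bore_2 below -0.048 m and horizontal distance between pin and bore_2 below 0.01 m)) and angle between pin's own z axis and vertical below 0.15 rad and linear speed of pin below 0.02 m/s and distance of thick_pin from where it was at the start of the episode below 0.03 m and angle between thick_pin's own z axis and vertical below 0.2 rad); the robot touches nothing.
It fails at once if the thick pin is moved more than 30 mm or tipped (distance of thick_pin from where it was at the start of the episode above 0.03 m or angle between thick_pin's own z axis and vertical above 0.35 rad).
It also fails if it takes over 45 s, if anything falls off the work surface, if the arm or the gripper's body presses on something with over 40 N, if the wrist force passes 120 N, or if a joint passes its speed limit or range.

## Working session

There is one attempt and no reset: what is moved stays moved. The work goes in short steps, Python scripts to look and compute and a tool call to move; the robot and the scene stay as the last step left them, time stands still between calls to the robot, and variables do not carry over. Pictures are saved under pics/ and viewed, at most 10 in all, crops included, and the job is handed in when it is done.

Besides the shell and the picture viewer there is one more tool, called after "Call:" as name(argument=value, ...) on one line, values as JSON. step_arm: Moves the arm, as the interface text tells. Shift numbers are shares of 15 cm and turn numbers shares of pi rad, none past 1 either way. Its arguments: {"type":"object","properties":{"increments":{"type":"array","items":{"type":"number","minimum":-1,"maximum":1}}},"required":["increments"]}

```bash
mkdir -p pics; cat > h.py <<'E'
import numpy as np, cv2
from rig import robot
from scipy.spatial.transform import Rotation as R
def cal(n):
    c=robot.calibration(n); f=240/np.tan(np.radians(c["vertical_fov"])/2)
    q=np.array(c["attitude"],float)
    M=R.from_quat(q[[1,2,3,0]]).as_matrix() if q.size==4 else q.reshape(3,3)
    return f,c["cx"],c["cy"],np.array(c["eye"]),M
def ray(c,p):
    f,cx,cy,e,M=c; d=M@np.array([(p[0]-cx)/f,(p[1]-cy)/f,1]); return e,d/np.linalg.norm(d)
def onz(c,p,z):
    e,d=ray(c,p); return e+d*(z-e[2])/d[2]
def tri(rs):
    A=sum(np.eye(3)-np.outer(d,d) for e,d in rs); b=sum((np.eye(3)-np.outer(d,d))@e for e,d in rs)
    X=np.linalg.solve(A,b); return X,[np.linalg.norm(np.cross(X-e,d)) for e,d in rs]
def snap(n,path=None):
    c=cal(n); im=robot.camera(n)
    if path: cv2.imwrite(path,im[:,:,::-1])
    return c,im
E
python3 - <<'E'
from h import *
np.set_printoptions(precision=3,suppress=True)
print(robot.get_state()); print(robot.calibration("side"))
for n in ["side","top","wrist"]:
    c,im=snap(n,f"pics/{n}0.png")
    print(n,c[3],c[4][:,2])
    for t in ["pin","thick_pin","bore_1","bore_2"]:
        print(t,"place",[(np.round(d["location"]),round(d["score"],2)) for d in robot.place_of(n,t)][:5],"box",[(np.round(d["box"]),round(d["score"],2)) for d in robot.search_frame(n,t)][:5])
E
```

```text
{'time_s': 0.0, 'joint_pos': array([ 1.074,  0.277, -0.028,  1.268, -0.   ,  1.467]), 'qd': array([ 0.001,  0.001, -0.002,  0.002,  0.001,  0.001]), 'joint_torque': array([ -0.   , -44.551,  29.52 ,   0.016,   0.   ,  -0.   ]), 'eef_pos': array([0.239, 0.576, 0.23 ]), 'orientation': array([-0.   ,  0.196,  0.981, -0.001]), 'ft_force': array([-0.342, -0.871, -0.516]), 'moment': array([ 0.016, -0.016,  0.021]), 'grip_force': 0.0, 'opening': 1.0018979609170595}
{'vertical_fov': 53.02991435473402, 'cx': 316.46994447887107, 'cy': 249.6312994855342, 'eye': array([ 0.582, -0.716,  0.79 ]), 'attitude': array([-0.372,  0.928, -0.032,  0.013])}
side [ 0.582 -0.716  0.79 ] [ 0.048  0.689 -0.723]
pin place [(array([268., 324.]), 0.86), (array([309., 319.]), 0.82), (array([349., 313.]), 0.61)] box [(array([298., 278., 323., 321.]), 0.91), (array([343., 273., 366., 317.]), 0.77), (array([252., 287., 276., 328.]), 0.74), (array([266., 169., 328., 253.]), 0.43)]
thick_pin place [(array([230., 394.]), 0.86)] box [(array([205., 350., 246., 404.]), 0.89)]
bore_1 place [(array([297., 215.]), 0.96), (arr
[... 619 characters left out ...]
), (array([404., 247., 425., 270.]), 0.57)]
thick_pin place [(array([411., 260.]), 0.65), (array([490., 336.]), 0.61)] box []
bore_1 place [(array([242., 271.]), 0.98), (array([199., 166.]), 0.81), (array([243., 154.]), 0.73), (array([285., 263.]), 0.61)] box [(array([211., 236., 319., 301.]), 0.76), (array([167., 124., 278., 205.]), 0.59)]
bore_2 place [(array([242., 271.]), 0.98), (array([199., 166.]), 0.81), (array([243., 154.]), 0.73), (array([285., 263.]), 0.61)] box [(array([211., 236., 319., 301.]), 0.76), (array([167., 124., 278., 205.]), 0.59)]
wrist [0.173 0.605 0.374] [ 0.258 -0.108 -0.96 ]
pin place [] box []
thick_pin place [] box []
bore_1 place [] box []
bore_2 place [] box []
```

```bash
python3 -c "
import cv2,numpy as np
a=[cv2.imread(f'pics/{n}0.png') for n in('side','top')]
cv2.imwrite('pics/a.png',a[0]);cv2.imwrite('pics/b.png',a[1])"
```

```text
(no output)
```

View pics/side0.png

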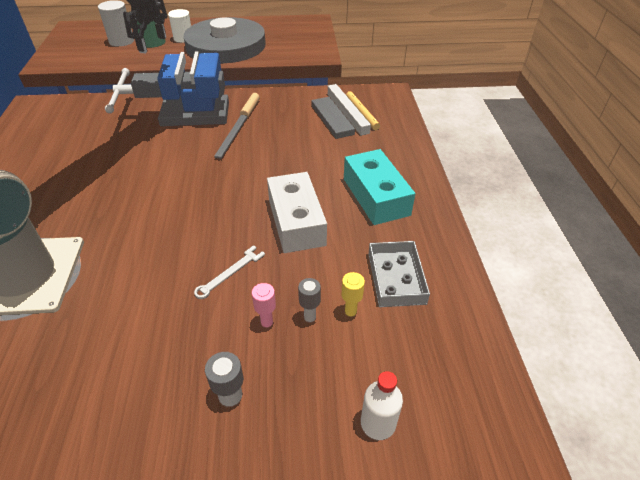

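View pics/top0.png

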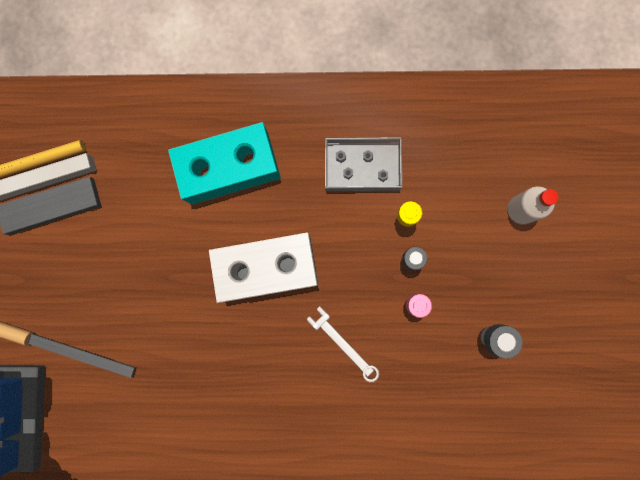

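The side view shows the slim pin at (310,295) between the pink (263,300) and yellow (352,290) look-alikes. The thick pin is at (226,378), and the white block's bores are at (292,188) and (300,213). In the top view the pin is at (415,259), the thick pin at (503,342), and the bores at (240,271) and (286,263).

```bash
python3 - <<'E'
from h import *
np.set_printoptions(precision=4,suppress=True)
s=cal("side");t=cal("top")
for n,a,b in [("boreA(-y?)",(297,215),(285,263)),("boreB",(288,188),(242,271)),("foot",(309,319),(410,262)),("pink",(268,324),(414,305)),("yel",(349,313),(405,221)),("head top",(310,287),(415.5,258)),("thick top",(223,364),(507,342)),("thickfoot",(230,394),(490,336))]:
    print(n,*tri([ray(s,a),ray(t,b)]))
im=cv2.imread("pics/top0.png")
g=cv2.cvtColor(im,cv2.COLOR_BGR2GRAY)
# bore ellipses and block edges, pin head
for n,(x,y) in dict(A=(286,263),B=(240,271)).items():
    p=g[y-20:y+20,x-20:x+20]; m=(p<140).astype(np.uint8); cs,_=cv2.findContours(m,0,1)
    c=max(cs,key=cv2.contourArea); e=cv2.fitEllipse(c); q=(e[0][0]+x-20,e[0][1]+y-20); print(n,q,e[1],onz(t,q,.07))
hsv=cv2.cvtColor(im,cv2.COLOR_BGR2HSV); m=((hsv[...,1]<40)&(g>150)).astype(np.uint8); m[:230]=0;m[305:]=0;m[:,:200]=0;m[:,325:]=0
c=max(cv2.findContours(m,0,1)[0],key=cv2.contourArea);bx=cv2.boxPoints(cv2.minAreaRect(c));print(bx);print(np.array([onz(t,q,.07) for q in bx]))
crop=cv2.resize(np.hstack([im[230:330,200:330],im[200:330,370:540][15:115]]),None,fx=2.5,fy=2.5,interpolation=2);cv2.imwrite("pics/c.png",crop);print(crop.shape)
E
```

```text
boreA(-y?) [0.5976 0.0885 0.0617] [np.float64(0.0035901539746193895), np.float64(0.003590153974619341)]
boreB [0.5811 0.167  0.0767] [np.float64(0.004468721585112035), np.float64(0.004468721585111937)]
foot [ 0.6063 -0.1537  0.0005] [np.float64(0.00011546952735211856), np.float64(0.00011546952735196676)]
pink [ 0.5231 -0.1605  0.0009] [np.float64(0.0017842036668545363), np.float64(0.001784203666854549)]
yel [ 0.688  -0.1446  0.0007] [np.float64(0.00029357309755379354), np.float64(0.0002935730975536396)]
head top [ 0.6091 -0.1521  0.099 ] [np.float64(0.0002949402023026332), np.float64(0.000294940202302566)]
thick top [ 0.461  -0.3086  0.1088] [np.float64(5.3302659221151895e-05), np.float64(5.330265922115374e-05)]
thickfoot [ 0.4604 -0.3068  0.0046] [np.float64(0.0016296142475368995), np.float64(0.0016296142475368937)]
A (285.50372886657715, 262.6823539733887) (16.767961502075195, 17.77202796936035) [0.6014 0.0867 0.07  ]
B (238.538330078125, 271.1117534637451) (16.678335189819336, 17.541860580444336) [0.5855 0.1751 0.07  ]
[[207.5033 249.8524]
 [307.5067 232.2047]
 [316.7986 284.8591]
 [216.7953 302.5067]]
[[0.6255 0.2348 0.07  ]
 [0.6588 0.0457 0.07  ]
 [0.5601 0.0278 0.07  ]
 [0.5268 0.215  0.07  ]]
(250, 750, 3)
```

View pics/c.png

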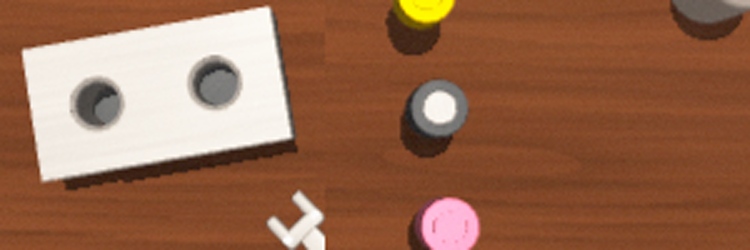

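The right bore in the crop shows a brighter, shallower-looking floor, so I'll look into both bores with the wrist camera on the way to the pin.

Call:
step_arm(increments=[-1,-0.58,-0.13,0,0,-0.153,0,-1,-0.58,-0.13,0,0,-0.153,0,-1,-0.58,-0.13,0,0,-0.153,0,-1,-0.58,-0.13,0,0,-0.153,0])

```text
time_s: 1.75
eef_pos: [0.3463, 0.4373, 0.2514]
orientation: [0.0, -0.045, 0.999, -0.0]
ft_force: [0.3, 0.4, -0.2]
opening: 1.001
grip_force: 0.0
```

```bash
cat >> h.py <<'E'
def go(p,yaw=None):
    """tool-axis increments (shares) from measured pose to world point p, tool upright"""
    s=robot.get_state(); q=s["orientation"]; M=R.from_quat(q[[1,2,3,0]]).as_matrix()
    y=np.degrees(np.arctan2(M[1,1],M[0,1]))
    print("t",round(s["time_s"],2),"pos",s["eef_pos"],"yaw_y",y,"tilt",M[:,2],"inc",M.T@(np.array(p)-s["eef_pos"])/.15)
E
python3 -c "
from h import *
np.set_printoptions(precision=3,suppress=True)
go([.58,.13,.30])"
```

```text
t 1.75 pos [0.346 0.437 0.251] yaw_y 95.11255516676209 tilt [ 0.001 -0.    -1.   ] inc [-1.369 -2.179 -0.323]
```

Call:
step_arm(increments=[-0.65,-1,-0.15,0,0,0,0,-0.65,-1,-0.15,0,0,0,0,-0.65,-1,-0.15,0,0,0,0,-0.65,-1,-0.15,0,0,0,0])

```text
time_s: 2.15
eef_pos: [0.457, 0.2958, 0.2741]
orientation: [0.001, -0.042, 0.999, -0.0]
ft_force: [-1.1, 0.3, -0.9]
opening: 0.998
grip_force: 0.0
```

Call:
step_arm(increments=[-0.65,-1,-0.15,0,0,0,0,-0.65,-1,-0.15,0,0,0,0,-0.65,-1,-0.15,0,0,0,0,-0.65,-1,-0.15,0,0,0,0,-0.65,-1,-0.15,0,0,0,0,-0.65,-1,-0.15,0,0,0,0])

```text
time_s: 2.75
eef_pos: [0.5653, 0.1568, 0.2957]
orientation: [-0.0, -0.043, 0.999, 0.0]
ft_force: [-0.8, 0.2, -0.3]
opening: 1.001
grip_force: 0.0
```

```bash
python3 - <<'E'
from h import *
np.set_printoptions(precision=4,suppress=True)
c,im=snap("wrist","pics/w1.png")
print([(np.round(d["location"],1),round(d["score"],2),onz(c,d["location"],.07)) for d in robot.place_of("wrist","bore_1")])
go([.607,-.153,.2])
E
```

```text
[(array([307.9, 411.4]), 0.95, array([0.8124, 0.1693, 0.07  ])), (array([384.5, 394.3]), 0.91, array([0.7813, 0.2551, 0.07  ])), (array([328.6, 223.1]), 0.88, array([0.5849, 0.1718, 0.07  ])), (array([246. , 232.7]), 0.85, array([0.602 , 0.0898, 0.07  ]))]
t 2.85 pos [0.5644 0.158  0.2956] yaw_y 95.03101521391802 tilt [-0.001   0.0002 -1.    ] inc [-0.1016 -2.0906  0.6364]
```

View pics/w1.png

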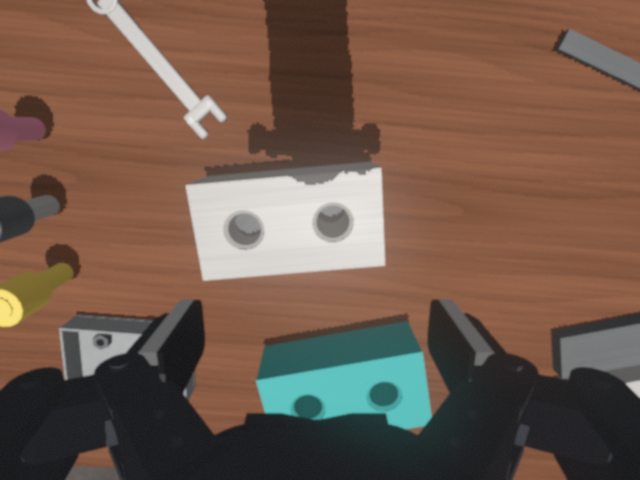

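The wrist view shows the white block's bores at (244,230) and (333,222). I'll enlarge them to judge the floor depths, and refine their centres.

```bash
python3 - <<'E'
from h import *
np.set_printoptions(precision=4,suppress=True)
c=cal("wrist"); im=cv2.imread("pics/w1.png"); g=cv2.cvtColor(im,6)
t=cal("top"); tp={244:(285.5,262.7),333:(238.5,271.1)}
for x,y in [(244,230),(333,222)]:
    p=g[y-30:y+30,x-30:x+30]; m=(p<185).astype(np.uint8); m,_=(m,0)
    k=max(cv2.findContours(m,0,1)[0],key=cv2.contourArea); e=cv2.fitEllipse(cv2.convexHull(k)); q=(e[0][0]+x-30,e[0][1]+y-30)
    print(q,e[1],onz(c,q,.07),tri([ray(c,q),ray(t,tp[x])]))
    X=onz(c,q,.07)
    for dz in (.035,.065): # predicted image of floor circle
        P=(X-[0,0,dz]-c[3])@c[4]; print(dz,P[:2]/P[2]*c[0]+[c[1],c[2]],"r",.017/P[2]*c[0])
cv2.imwrite("pics/w1c.png",cv2.resize(im[190:270,205:375],None,fx=4.5,fy=4.5,interpolation=2))
E
```

```text
(243.59269332885742, 230.25361251831055) (37.10198211669922, 39.26883316040039) [0.5987 0.0885 0.07  ] (array([0.6014, 0.0874, 0.0618]), [np.float64(0.0004242792468207149), np.float64(0.00042427924682071904)])
0.035 [249.4623 221.8752] r 15.53369405203127
0.065 [253.7856 215.704 ] r 14.525181876721481
(332.73813247680664, 222.49685668945312) (37.40641784667969, 39.07270812988281) [0.5828 0.177  0.07  ] (array([0.586 , 0.1778, 0.057 ]), [np.float64(7.860738329686941e-05), np.float64(7.86073832967999e-05)])
0.035 [331.3791 214.7037] r 15.62012961398761
0.065 [330.3788 208.9684] r 14.60073097017028
```

View pics/w1c.png

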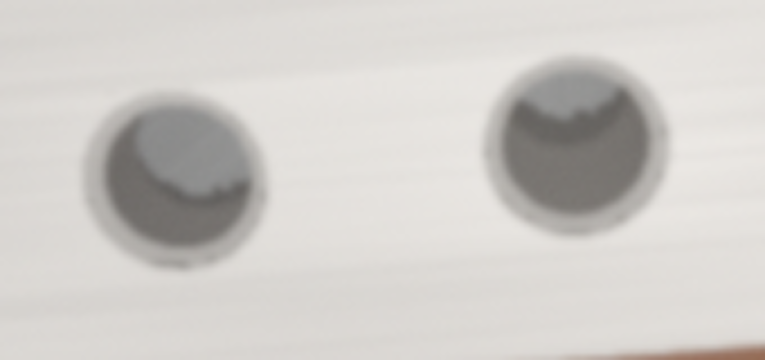

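Call:
step_arm(increments=[-0.05,-1,0,0,0,0,0,-0.05,-1,0,0,0,0,0,-0.05,-1,0,0,0,0,0])

```text
time_s: 3.15
eef_pos: [0.585, 0.0093, 0.2958]
orientation: [-0.0, -0.045, 0.999, 0.0]
ft_force: [0.1, -0.6, 0.3]
opening: 0.999
grip_force: 0.0
```

Call:
step_arm(increments=[-0.02,-1,0.15,0,0,0,0,-0.02,-1,0.15,0,0,0,0,-0.02,-1,0.15,0,0,0,0,-0.02,-1,0.15,0,0,0,0,-0.02,-1,0.15,0,0,0,0,-0.02,-1,0.15,0,0,0,0])

```text
time_s: 3.75
eef_pos: [0.6015, -0.1385, 0.2735]
orientation: [-0.0, -0.044, 0.999, 0.0]
ft_force: [0.6, 0.2, -0.9]
opening: 1.001
grip_force: 0.0
```

```bash
python3 - <<'E'
from h import *
np.set_printoptions(precision=4,suppress=True)
c,im=snap("wrist","pics/w2.png")
for n in ("pin","thick_pin"):
  print(n,[(np.round(d["location"],1),round(d["score"],2),onz(c,d["location"],.0)) for d in robot.place_of("wrist",n)])
  print([(np.round(d["box"]),round(d["score"],2)) for d in robot.search_frame("wrist",n)])
go([.607,-.153,.2])
E
```

```text
pin [(array([302.1, 116.4]), 0.76, array([ 0.521 , -0.1597,  0.    ])), (array([305.3, 273.1]), 0.62, array([ 0.6956, -0.142 ,  0.    ]))]
[(array([275., 189., 322., 246.]), 0.88), (array([273.,  87., 325., 142.]), 0.86), (array([278., 260., 327., 327.]), 0.71), (array([ 65.,   0., 176.,  56.]), 0.23)]
thick_pin [(array([159.7,  36. ]), 0.59, array([ 0.4579, -0.3061,  0.    ])), (array([304.9, 199.6]), 0.46, array([ 0.6085, -0.1496,  0.    ]))]
[(array([ 65.,   0., 177.,  59.]), 0.92)]
t 4.0 pos [ 0.6018 -0.139   0.2738] yaw_y 95.09802773042323 tilt [ 0.0006 -0.0001 -1.    ] inc [-0.0257 -0.0959  0.4919]
```

View pics/w2.png

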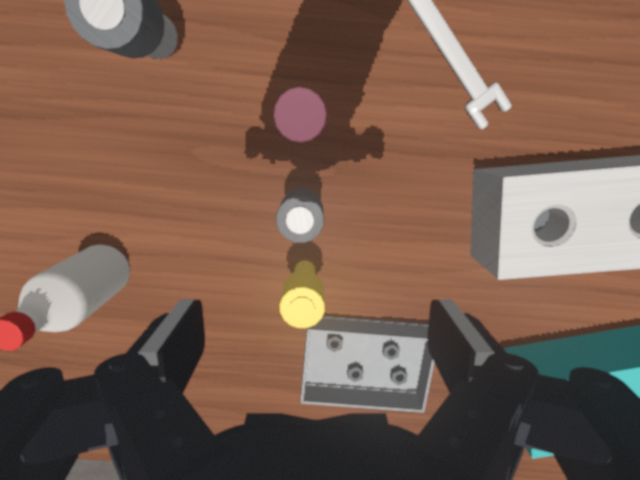

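In A (−y) the floor edge is near column 235, against 234 predicted for the 35 mm stub. In B (+y) the floor edge is near row 222, against 223.6 predicted for the clear 65 mm. So bore B is the clear one.

The second wrist view shows the slim pin's head at (300,220), between pink (300,114) and yellow (302,303).

```bash
python3 - <<'E'
from h import *
np.set_printoptions(precision=4,suppress=True)
c=cal("wrist");t=cal("top");s=cal("side")
def blob(f,x,y,w):
    im=cv2.imread(f);g=cv2.cvtColor(im,6)[y-w:y+w,x-w:x+w]; k=max(cv2.findContours((g>170).astype(np.uint8),0,1)[0],key=cv2.contourArea)
    return np.array(cv2.fitEllipse(k)[0])+[x-w,y-w]
a,b,d=blob("pics/w2.png",300,220,22),blob("pics/top0.png",415,259,11),blob("pics/side0.png",310,287,9)
print(a,b,d,onz(c,a,.1),onz(t,b,.1),onz(s,d,.1),tri([ray(c,a),ray(t,b),ray(s,d)]))
go([.607,-.152,.065])
E
```

```text
[299.3954 220.0859] [415.4695 257.5065] [308.9426 285.3546] [ 0.6083 -0.1522  0.1   ] [ 0.6096 -0.1519  0.1   ] [ 0.6076 -0.1489  0.1   ] (array([ 0.6081, -0.1518,  0.1032]), [np.float64(0.0007418632487809963), np.float64(0.0013052499669673361), np.float64(0.0006904485331453916)])
t 4.0 pos [ 0.6018 -0.139   0.2738] yaw_y 95.09802773042323 tilt [ 0.0006 -0.0001 -1.    ] inc [-0.0258 -0.0891  1.3918]
```

Call:
step_arm(increments=[-0.035,-0.09,0.3,0,0,0,0,-0.035,-0.09,0.6,0,0,0,0,-0.035,-0.09,0.8,0,0,0,0,-0.035,-0.09,0.8,0,0,0,0,-0.035,-0.09,0.8,0,0,0,0])

```text
time_s: 4.5
eef_pos: [0.6081, -0.1529, 0.1536]
orientation: [-0.0, -0.044, 0.999, 0.0]
ft_force: [1.3, 0.0, 0.1]
opening: 1.0
grip_force: 0.0
```

```bash
python3 -c "
from h import *
np.set_printoptions(precision=4,suppress=True)
go([.6083,-.152,.065])"
```

```text
t 4.5 pos [ 0.6081 -0.1529  0.1536] yaw_y 95.01776830178697 tilt [-0.0006  0.0003 -1.    ] inc [-0.0022  0.0057  0.5907]
```

Call:
step_arm(increments=[0,0.005,0.25,0,0,0,0,0,0.005,0.45,0,0,0,0,0,0.005,0.59,0,0,0,0,0,0.005,0.59,0,0,0,0,0,0.005,0.59,0,0,0,0.25,0,0.005,0.59,0,0,0,0.4,0,0.005,0.59,0,0,0,1,0,0.005,0.59,0,0,0,1,0,0.005,0.59,0,0,0,1,0,0.005,0.59,0,0,0,1,0,0.005,0.59,0,0,0,1,0,0.005,0.59,0,0,0,1])

```text
time_s: 5.7
eef_pos: [0.61, -0.153, 0.0675]
orientation: [0.002, -0.044, 0.999, -0.0]
ft_force: [-0.1, 1.1, 6.1]
opening: 0.475
grip_force: 59.9
```

Call:
step_arm(increments=[0,0,-0.3,0,0,0,1,0,0,-0.6,0,0,0,1,0,0,-0.9,0,0,0,1,0,0,-0.9,0,0,0,1,0,0,-0.9,0,0,0,1])

```text
time_s: 6.2
eef_pos: [0.6087, -0.153, 0.2013]
orientation: [0.001, -0.043, 0.999, -0.001]
ft_force: [-0.0, 0.1, -5.1]
opening: 0.476
grip_force: 62.6
```

```bash
python3 - <<'E'
from h import *
np.set_printoptions(precision=4,suppress=True)
go([.584,.176,.2]); print(robot.get_state()["opening"],robot.get_state()["grip_force"],robot.get_state()["ft_force"])
snap("wrist","pics/w3.png"); snap("side","pics/s3.png")
a=cv2.imread("pics/w3.png");b=cv2.imread("pics/s3.png")
cv2.imwrite("pics/d.png",np.hstack([cv2.resize(a,(400,300)),cv2.resize(b[180:360,200:440],(400,300))]))
E
```

```text
t 6.2 pos [ 0.6087 -0.153   0.2013] yaw_y 94.97301004544383 tilt [ 0.0026 -0.0011 -1.    ] inc [-0.0261  2.1994  0.0056]
0.47571674177476986 62.553173303604126 [-0.0249  0.0964 -5.0955]
```

View pics/d.png

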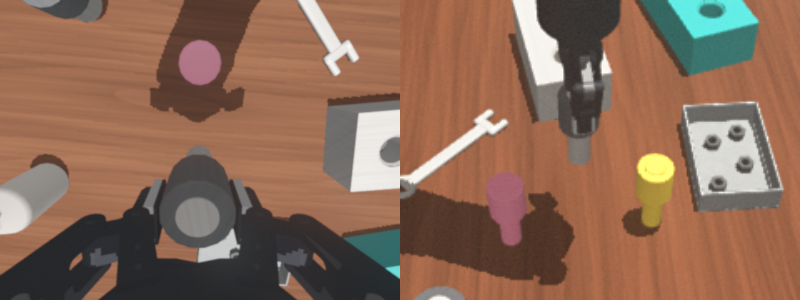

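The pin is held upright: its head is between the pads and its shank hangs clear. I'll carry it to bore B.

Call:
step_arm(increments=[-0.01,0.3,0,0,0,0,1,-0.01,0.65,0,0,0,0,1,-0.01,1,0,0,0,0,1,-0.01,1,0,0,0,0,1])

```text
time_s: 6.7
eef_pos: [0.593, 0.0023, 0.1965]
orientation: [-0.004, -0.046, 0.999, 0.002]
ft_force: [0.0, 0.1, -3.9]
opening: 0.472
grip_force: 62.8
```

Call:
step_arm(increments=[-0.016,0.33,0,0,0,0,1,-0.016,0.66,0,0,0,0,1,-0.016,1,0,0,0,0,1,-0.016,1,0,0,0,0,1,-0.016,1,0,0,0,0,1])

```text
time_s: 7.2
eef_pos: [0.5842, 0.1472, 0.1973]
orientation: [-0.002, -0.045, 0.999, -0.001]
ft_force: [0.3, -0.1, -3.9]
opening: 0.475
grip_force: 63.5
```

Call:
step_arm(increments=[0,0.1,0,0,0,0,1,0,0.2,0.1,0,0,0,1,0,0.2,0.2,0,0,0,1,0,0.2,0.3,0,0,0,1,0,0.2,0.3,0,0,0,1,0,0.2,0.3,0,0,0,1])

```text
time_s: 7.8
eef_pos: [0.5825, 0.1757, 0.1535]
orientation: [-0.001, -0.043, 0.999, -0.0]
ft_force: [0.4, 0.4, -3.6]
opening: 0.475
grip_force: 63.8
```

```bash
python3 - <<'E'
from h import *
np.set_printoptions(precision=4,suppress=True)
go([.584,.176,.083]); print(robot.get_state()["ft_force"])
for n in("top","side","wrist"):
    c,im=snap(n,f"pics/{n}4.png")
    for t,z in (("pin",robot.get_state()["eef_pos"][2]-.0675),("bore_1",.07)): print(n,t,[(np.round(d["location"],1),round(d["score"],2),onz(c,d["location"],z)) for d in robot.place_of(n,t)])
a=cv2.imread("pics/wrist4.png");b=cv2.imread("pics/side4.png")
cv2.imwrite("pics/e.png",np.hstack([cv2.resize(a,(400,300)),cv2.resize(b[120:270,200:400],(400,300))]))
E
```

```text
t 7.8 pos [0.5825 0.1757 0.1535] yaw_y 94.93135141777549 tilt [-0.0024 -0.0007 -1.    ] inc [-0.0111  0.0016  0.4702]
[ 0.4493  0.4435 -3.6023]
top pin [(array([413.9, 303.6]), 0.96, array([ 0.5266, -0.1498,  0.087 ])), (array([402.5, 218.6]), 0.67, array([ 0.682 , -0.1307,  0.087 ])), (array([240.3, 271.3]), 0.46, array([0.5846, 0.1683, 0.087 ]))]
top bore_1 [(array([198.5, 166.7]), 0.95, array([0.7852, 0.2558, 0.07  ])), (array([284. , 263.7]), 0.93, array([0.5995, 0.0895, 0.07  ])), (array([240. , 274.9]), 0.76, array([0.5784, 0.1722, 0.07  ])), (array([245. , 153.5]), 0.68, array([0.8104, 0.1665, 0.07  ]))]
side pin [(array([265.1, 322.3]), 0.75, array([ 0.5261, -0.218 ,  0.0883])), (array([289.9, 182.4]), 0.74, array([0.5817, 0.1725, 0.0883]))]
side bore_1 [(array([291.1, 183.9]), 0.92, array([0.5843, 0.1898, 0.07  ])), (array([299.7, 212.3]), 0.92, array([0.6003, 0.0876, 0.07  ])), (array([372.4, 160.6]), 0.69, array([0.7913, 0.2692, 0.07  ])), (array([386.7, 188.1]), 0.63, array([0.8087, 0.1589, 0.07  ]))]
wrist pin [(array([319.5, 251.7]), 0.67, array([0.5821, 0.1788, 0.0881]))]
wrist bore_1 [(array([312.6, 247.4]), 0.62, array([0.5856, 0.1749, 0.07  ])), (array([176. , 258.2]), 0.56, array([0.6005, 0.0888, 0.07  ]))]
```

View pics/e.png

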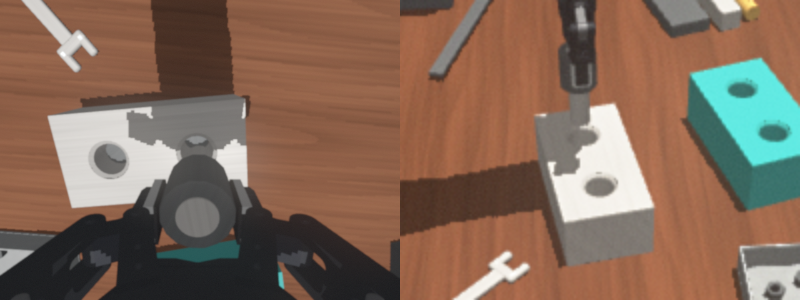

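The wrist picture (left) has the pin over bore B, with bore A at about (110,160). The side picture shows the foot at bore B's rear rim, as expected from above. A 2 mm correction in x, then down gently.

Call:
step_arm(increments=[-0.014,0.006,0,0,0,0,1,-0.014,0.006,0.04,0,0,0,1,-0.014,0.006,0.08,0,0,0,1,-0.014,0.006,0.12,0,0,0,1,-0.014,0.006,0.16,0,0,0,1,-0.014,0.006,0.2,0,0,0,1,-0.014,0.006,0.2,0,0,0,1])

```text
time_s: 8.95
eef_pos: [0.5842, 0.1773, 0.1233]
orientation: [-0.001, -0.043, 0.999, -0.0]
ft_force: [-0.3, 0.3, -4.9]
opening: 0.477
grip_force: 63.8
```

Call:
step_arm(increments=[0,0,0.04,0,0,0,1,0,0,0.08,0,0,0,1,0,0,0.12,0,0,0,1,0,0,0.16,0,0,0,1,0,0,0.19,0,0,0,1,0,0,0.22,0,0,0,1,0,0,0.22,0,0,0,1])

```text
time_s: 9.65
eef_pos: [0.5847, 0.1773, 0.0909]
orientation: [-0.001, -0.043, 0.999, -0.0]
ft_force: [-0.7, -0.7, -3.1]
opening: 0.47
grip_force: 63.8
```

Call:
step_arm(increments=[0,0,0.02,0,0,0,1,0,0,0.035,0,0,0,1,0,0,0.045,0,0,0,1,0,0,0.052,0,0,0,1,0,0,0.052,0,0,0,1])

```text
time_s: 10.15
eef_pos: [0.5852, 0.1774, 0.0839]
orientation: [-0.0, -0.043, 0.999, -0.0]
ft_force: [0.2, -0.3, -3.6]
opening: 0.479
grip_force: 63.8
```

Within about 1 mm of home and no side force. Release and retreat.

Call:
step_arm(increments=[0,0,0.004,0,0,0,0.5,0,0,0.004,0,0,0,0.4,0,0,0.004,0,0,0,0.2,0,0,0.004,0,0,0,0,0,0,0.004,0,0,0,0,0,0,0.004,0,0,0,0,0,0,-0.2,0,0,0,0,0,0,-0.5,0,0,0,0,0,0,-1,0,0,0,0,0,0,-1,0,0,0,0,0,0,-1,0,0,0,0,0,0,-1,0,0,0,0])

```text
time_s: 11.35
eef_pos: [0.5856, 0.1775, 0.2345]
orientation: [0.001, -0.043, 0.999, 0.0]
ft_force: [-1.5, 0.7, -0.6]
opening: 0.998
grip_force: 0.0
```

```bash
python3 - <<'E'
from h import *
np.set_printoptions(precision=4,suppress=True)
go([.584,.176,.25])
snap("wrist","pics/w5.png"); snap("side","pics/s5.png")
a=cv2.imread("pics/w5.png");b=cv2.imread("pics/s5.png")
cv2.imwrite("pics/f.png",np.hstack([cv2.resize(a,(400,300)),cv2.resize(b[120:270,200:400],(400,300))]))
E
```

```text
t 11.35 pos [0.5856 0.1775 0.2345] yaw_y 94.97990698318219 tilt [ 0.0013  0.0003 -1.    ] inc [ 0.0113 -0.0093 -0.1031]
```

View pics/f.png

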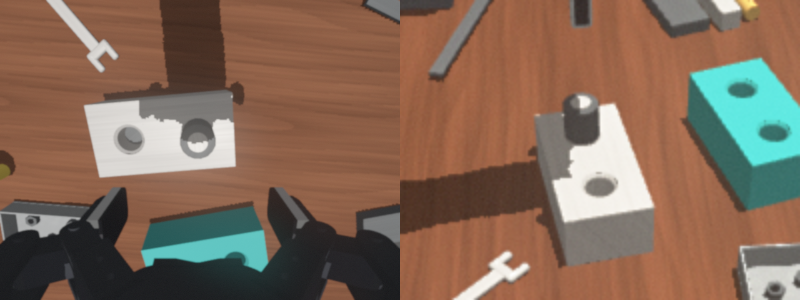

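The pin stands upright in bore B with its head down on the block: at (198,138) in the wrist picture and (580,120) in the side crop, with no shank showing. The gripper is clear.

```bash
python3 -c "
from rig import robot
print(robot.hand_in())"
```

```text
the job is handed in; nothing more can be done
None
```

The slim pin is fully home in the clear bore (the +y one, bore_1) with its head down on the block, released and with the gripper clear; the thick pin was not touched, and the job was handed in at about 11.5 s (no verdict was returned).

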